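# Read the logger coin in the spice box

### The job

Read the humidity logger in the wooden spice box: open the box's stiff lid until it stands upright and stays there, then take the grey probe reader out of its wooden stand and hold it upright with its sprung tip pressed lightly on the middle of the round steel logger coin on the box's floor, so that the tip is pushed about half way in. Finish while still holding the reader there, touching the box with nothing but the tip on the coin, and leave the other kitchen things where they are.

Things in the scene. Friction and masses are not known exactly. Their poses are not given: they have to be found in the camera images.
- box: small wooden spice box, open-topped tray 110 (x) x 140 (y) x 50 mm high, walls and floor 6 mm, fixed to the table; origin centre of its underside; the lid hinges on its +x rim. The box and the stand may be on either side
- lid (a joint): lid angle about the hinge in rad: 0 closed, grows as it opens, 1.57 upright, stop at 1.9. The hinge is stiff (about 0.15 N m of friction): the lid stays where it is left. It may start up to 0.45 rad ajar
- lid_hinge (a point): point on the hinge line, middle of the box's +x rim, 50.5 mm above the table; its axes turn with the lid (axis y is the hinge line, x and z as the box's when the lid is closed). The lid is a wooden plate 110 x 140 x 8 mm lying on the rim's -x side
- lid_handle (a point): grip point in the middle of the lid's round wooden knob head (28 mm across, 16 mm tall, on a 12 mm neck). With the lid closed it stands 80 mm from the hinge towards -x and 43 mm above the hinge point (35 mm off the lid's outer face); it swings with the lid. Pinched from above across the box's y direction, the knob can turn between the fingers as the lid opens
- coin: round steel logger coin, a button 24 mm across at its flange, 21 mm across on top, 6 mm high, fixed flat on the box's floor, somewhere in the -y (box frame) half or near the middle; origin centre of its underside
- coin_top (a point): centre of the coin's flat upper face: the spot to touch, 12 mm above the table
- stand: pale wooden stand block 80 (x) x 90 (y) x 95 mm high, fixed, with a 15 mm square hole straight through from its top centre; origin centre of its underside
- reader: grey probe reader, about 135 g, standing in the stand: a handle 24 mm thick (x) x 34 mm wide (y) x 75 mm tall, its underside resting on the stand's top, and below it a steel stem 8 mm across and 75 mm long in the hole. Origin at the stem's lower end, on the axis; z up along the axis; the handle spans z = 75 to 150 mm. Below the stem sticks the sprung tip
- reader_grip (a point): point on the reader's axis 125 mm above its origin, 25 mm below the handle's top: a good place to pinch across its 24 mm thickness (its x)
- reader_end (a point): end of the reader's sprung tip, a brass pin 6 mm across: 14 mm below the reader's origin, so 139 mm below the grip point, when not pressed
- reader_tip (a joint): how far the sprung tip is pushed into the stem: 0 out, 0.012 m fully in. The spring needs about 1 N to start and 350 N/m after (about 3 N half way, 5 N fully in)
- tiffin_low: bystander: lower steel tiffin tier, 114 mm across, 52 mm high, carries the second tier; origin centre of underside
- tiffin_mid: bystander: second steel tiffin tier with lid and wire handle, 114 mm across, about 77 mm high, stacked on the lower tier; origin centre of underside
- tiffin_open: bystander: third steel tiffin tier standing alone, open, 110 mm across, 50 mm high; origin centre of underside
- dish: bystander: black ceramic dish, 100 mm across, 26 mm high, between the box and the stand; origin centre of underside
- pinkbox: bystander: pink plastic flip-top container, 104 x 79 mm, 89 mm high; origin centre of underside
- chopstick_a: bystander: stainless chopstick lying flat, 230 mm long along its y, 6 mm thick; origin middle of underside
- chopstick_b: bystander: the second stainless chopstick, like the first
- jar: bystander: small glass jar with steel cap, 31 mm across, 36 mm high, standing inside the spice box in its +y (box frame) half; origin centre of underside
Mind the look-alikes: they are no part of the job. There is more than one size of the reader; the one meant has the size given above.

How it is judged:
By the outcome, as a careful person would: the job done as asked, in the order asked, and still so for the second after the job is handed in, while the arm keeps its last pose, push and grip.
It also fails if it takes over 51 s, if anything falls off the work surface, if the arm or the gripper's body presses on something with over 40 N, if the wrist force passes 120 N, or if a joint passes its speed limit or range.

### The arm

A 6-joint arm with a two-finger parallel gripper is mounted at the origin on the work surface. World frame = base frame: x ahead of the robot, y to its left, z up, the work surface at z = 0. Lengths are in m, angles in rad, forces in N, time in s.
With the tool pointing down it reaches from about 0.25 to 0.725 m from the base axis. Payload 4 kg.
Tool frame: the origin (TCP) lies midway between the tips of the shut fingers; the grasp point (between the pads) lies 19 mm behind it; z points along the fingers, y is the line along which they close (so a half turn about z gives the same grasp; the last joint's range is limited). The gripper opens to 85 mm and grips with 20 to 120 N. Pads are 22 mm wide; open, the fingers measure 114 mm over their backs; the gripper's body (76 mm by 85 mm) begins 54 mm behind the grasp point. The pads swing forward as they close: fully open they stand 13 mm farther back than shut.
Start: joints at [-1.294, 0.241, 0.005, 1.335, 0, 1.571], TCP at [0.137, -0.481, 0.231] pointing down, gripper open.
Joint ranges: [-2.72, 2.72], [-1.05, 1.87], [-1.09, 1.28], [-1.99, 2.15], [-1.42, 1.44], [-3.14, 3.14]. Speed limits (rad/s): [2.79, 2.79, 3.14, 3.14, 3.14, 3.14].

### API

Orientations are given as a unit quaternion [x, y, z, w].
In Python, from workcell import get_obs, camera, job_done, silhouettes gives the robot as it stands. The module is installed in compiled form; this text tells all that it offers.
- The arm moves only by the tool drive_tool, never from a script. Its argument "increments" is a list of rows, each a list of 3 entries, a list of its own where there are three numbers: the shift along the world's x, y, z in mm, then the turn, a rotation vector about the world's x, y, z in degrees, then the opening, from 0 (shut) to 1 (fully open). A call has 1 to 8 rows; each row shifts and turns the commanded pose from where the row before left it; what a row does not reach is not made up. A row lasts 1/12 s, in which the tool goes at most 41.7 mm and 7.16 degrees, less where a joint would pass 70% of its speed; a pose out of reach is approached as far as the arm can. A call is refused whole if a number of a shift passes 41.7 or a number of a turn 7.16, either way. A call with a gripper value outside its range is refused whole. The fingers move at their own pace and stop on an object; the grip force is fixed at half the most. Time passes only in rows, so rows that do not move let the fingers close. It gives the time, the measured TCP pose, the force, the opening and the grip force at its end, in the units of the state.
- get_obs(): the state, without advancing time (a new reading comes with each control period).
- camera(name): name is "side" or "top" or "wrist"; returns a dict with "image" (420x560x3 uint8, red, green, blue), "K" (3x3 intrinsics, pixels), "view" (4x4, takes a point from world to camera coordinates). Camera axes: x right, y down, z forward; pixel columns grow to the right and rows downward; lengths in m; the calibration is good to about 2 mm. The wrist camera is an equidistant fisheye: a pixel r from the principal point sees the ray r / f radians off the axis. A picture is of the moment at which its call begins. There is no depth.
- job_done(): hands the job in; it is judged then, once.
Trained networks look in a picture, given as the dict that the camera call returned (one of the last four; its "shot" number tells which), for a name from the list of things; names that differ only in an ending like _2 or _b are one class to them, and where a whole thing is asked for, a point or a joint stands for the part that bears it (a point fixed in the world has none). Each returns a list of dicts, best first, with "conf" (0 to 1); they miss things now and then, are a little off and sometimes report something else, mostly with a low value. They report only what shows in the picture. A call takes as long as a camera call. They do not tell look-alikes from the thing itself.
- silhouettes(query, picture): "region" (420x560 bool, what is visible of it) and "bbox" ([left, top, right, bottom] in pixels, round what is visible of it).
The state is a dict: "clock": time; "joint_pos": joint angles; "joint_vel": joint speeds; "tau": joint torques, N m; "eef_pos": TCP position; "tool_rot": TCP orientation; "ft_force": force on the tool from outside, world axes, zero at the start; "ft_torque": the same for the moment, N m; "grip_width": finger opening in m; "grasp_force": force on a finger pad.
Only numpy, scipy, OpenCV 4.12 (cv2) and the standard library are available. Lean on these libraries where they do the work, as an engineer would, in place of code of your own. Each camera call takes 0.05 s, during which the arm holds its last target. There are 200 camera calls.

## Working session

There is one attempt and no reset: what is moved stays moved. The work goes in short steps, Python scripts to look and compute and a tool call to move; the robot and the scene stay as the last step left them, time stands still between calls to the robot, and variables do not carry over. Pictures are saved under pics/ and viewed, at most 10 in all, crops included, and the job is handed in when it is done.

Besides the shell and the picture viewer there is one more tool, called after "Emit:" as name(argument=value, ...) on one line, values as JSON. drive_tool: Moves the arm, as the interface text tells. Its arguments: {"type":"object","properties":{"increments":{"type":"array"}},"required":["increments"]}

```bash
mkdir -p pics; cat > h.py <<'E'
import numpy as np, cv2
from workcell import get_obs, camera, job_done, silhouettes
def save(c,n,crop=None,s=1):
    im=c["image"][:,:,::-1]
    if crop: l,t,r,b=crop; im=im[t:b,l:r]
    cv2.imwrite("pics/"+n,cv2.resize(np.ascontiguousarray(im),None,fx=s,fy=s,interpolation=cv2.INTER_CUBIC))
def ray(c,u,v):
    R=c["view"][:3,:3];t=c["view"][:3,3]
    d=np.linalg.inv(c["K"])@[u,v,1]
    return -R.T@t, R.T@d
def atz(c,u,v,z):
    o,d=ray(c,u,v); return o+d*(z-o[2])/d[2]
def proj(c,p):
    q=c["K"]@(c["view"][:3,:3]@np.array(p)+c["view"][:3,3]); return q[:2]/q[2]
E
python3 - <<'E'
from h import *
o=get_obs(); print({k:np.round(v,3) for k,v in o.items()})
for n in ["top","side"]:
    c=camera(n); save(c,n+"1.png",s=1.4); print(n,np.round(c["K"],1).tolist(),np.round(c["view"],3).tolist())
    for q in ["box","lid","lid_handle","coin","stand","reader","dish","pinkbox","tiffin_mid","tiffin_open","chopstick_a"]:
        for s in silhouettes(q,c): 
            if s["conf"]>.3: print(n,q,round(s["conf"],2),np.round(s["bbox"]).tolist())
E
```

```text
{'clock': np.float64(0.0), 'joint_pos': array([-1.294,  0.241,  0.004,  1.335, -0.   ,  1.571]), 'joint_vel': array([ 0.   , -0.001,  0.001, -0.001,  0.002, -0.   ]), 'tau': array([ 1.0000e-03, -3.7232e+01,  2.5241e+01,  1.7000e-02,  0.0000e+00,
        0.0000e+00]), 'eef_pos': array([ 0.136, -0.48 ,  0.23 ]), 'tool_rot': array([ 0.99 ,  0.138, -0.   , -0.001]), 'ft_force': array([-0.26 , -0.797,  0.452]), 'ft_torque': array([-0.045,  0.02 , -0.003]), 'grasp_force': np.float64(0.0), 'grip_width': np.float64(0.086)}
top [[499.8, 0.0, 282.5], [0.0, 499.8, 202.3], [0.0, 0.0, 1.0]] [[-0.016, -1.0, -0.026, 0.035], [-0.988, 0.02, -0.152, 0.571], [0.152, 0.023, -0.988, 1.237], [0.0, 0.0, 0.0, 1.0]]
top box 0.76 [343.0, 204.0, 413.0, 260.0]
top lid 0.94 [348.0, 204.0, 411.0, 254.0]
top lid_handle 0.9 [349.0, 201.0, 410.0, 255.0]
top coin 0.46 [460.0, 233.0, 494.0, 240.0]
top stand 0.89 [175.0, 218.0, 222.0, 258.0]
top reader 0.77 [184.0, 230.0, 205.0, 240.0]
top reader 0.73 [159.0, 268.0, 192.0, 297.0]
top reader 0.56 [207.0, 268.0, 231.0, 293.0]
top reader 0.45 [242.0, 111.0, 289.0, 160.0]

[... 331 characters left out ...]
2], [0.0, 0.0, 1.0]] [[-0.998, -0.057, 0.016, 0.551], [-0.045, 0.542, -0.839, 0.131], [0.039, -0.838, -0.544, 1.187], [0.0, 0.0, 0.0, 1.0]]
side box 0.92 [278.0, 172.0, 328.0, 227.0]
side lid 0.57 [277.0, 168.0, 324.0, 204.0]
side lid_handle 0.6 [275.0, 170.0, 325.0, 198.0]
side stand 0.91 [285.0, 274.0, 329.0, 335.0]
side reader 0.95 [348.0, 245.0, 378.0, 333.0]
side reader 0.87 [344.0, 214.0, 371.0, 300.0]
side reader 0.68 [303.0, 254.0, 316.0, 292.0]
side dish 0.78 [264.0, 240.0, 302.0, 266.0]
side pinkbox 0.78 [224.0, 348.0, 285.0, 418.0]
side tiffin_mid 0.62 [180.0, 216.0, 230.0, 258.0]
side tiffin_open 0.61 [200.0, 200.0, 238.0, 222.0]
side chopstick_a 0.42 [198.0, 199.0, 238.0, 224.0]
```

View pics/top1.png

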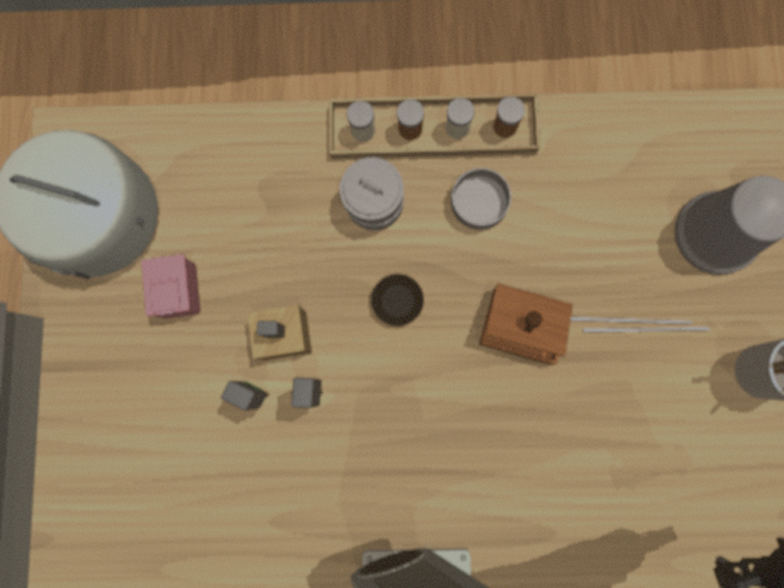

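View pics/side1.png

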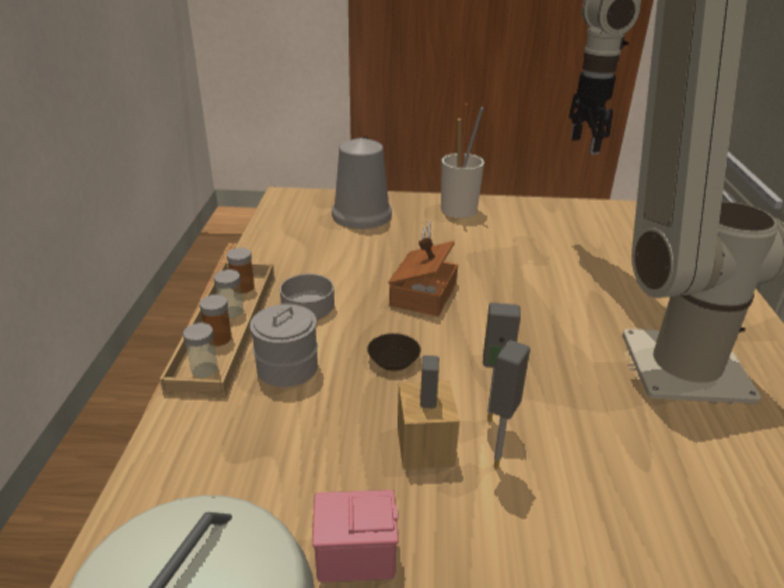

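The top view shows the box (ajar, about 376,231 in original pixels) and the stand (198,237). There are three reader candidates in the top picture: A (194,235) in the stand, B (173,281) and C (219,280), both outside any stand. A fits the description because it stands in the stand and is the smallest. I'll fit the poses, then confirm A in a crop.

```bash
cat >> h.py <<'E'
from scipy.optimize import minimize
def boxpts(x0,x1,y0,y1,z0,z1): return np.array([[x,y,z] for x in(x0,x1) for y in(y0,y1) for z in(z0,z1)])
def cyl(c,ax,r,z0,z1):
    a=np.linspace(0,2*np.pi,16,endpoint=False); return np.array([[c[0]+r*np.cos(t),c[1]+r*np.sin(t),z] for z in(z0,z1) for t in a])
def Rz(a): c,s=np.cos(a),np.sin(a); return np.array([[c,-s,0],[s,c,0],[0,0,1]])
def rend(c,hulls,S=4):
    m=np.zeros((420*S,560*S),np.uint8)
    for P in hulls:
        q=np.array([proj(c,p) for p in P]); 
        cv2.fillConvexPoly(m,cv2.convexHull((np.round((q+.5)*S-.5)).astype(np.int32)),1)
    return cv2.resize(m.astype(np.float32),(560,420),interpolation=cv2.INTER_AREA)
def T(P,x,y,yaw): return P@Rz(yaw).T+[x,y,0]
def lidframe(P,a): # lid-local (hinge frame) -> box frame; opens: -x side goes up
    c,s=np.cos(a),np.sin(a); R=np.array([[c,0,s],[0,1,0],[-s,0,c]])
    return P@R.T+[.055,0,.0505]
def boxmodel(p):
    x,y,yaw,a=p
    hs=[boxpts(-.055,.055,-.07,.07,0,.05),lidframe(boxpts(-.11,0,-.07,.07,0,.008),a),lidframe(cyl((-.08,0),0,.014,.035,.051),a),lidframe(cyl((-.08,0),0,.006,.008,.035),a)]
    return [T(h,x,y,yaw) for h in hs]
def standmodel(p,s=1):
    x,y,yaw,ry=p
    return [T(boxpts(-.04,.04,-.045,.045,0,.095),x,y,yaw),T(boxpts(-.012,.012,-.017,.017,.095,.17),x,y,ry)]
def fit(model,views,p0,steps):
    f=lambda p:sum(np.abs(rend(c,model(p))-m).sum() for c,m in views)
    s=np.array([p0]+[np.array(p0)+np.eye(len(p0))[i]*steps[i] for i in range(len(p0))])
    r=minimize(f,p0,method="Nelder-Mead",options=dict(initial_simplex=s,maxiter=200,xatol=1e-4,fatol=.1)); return r.x,r.fun,[m.sum() for _,m in views]
def union(c,qs):
    m=np.zeros((420,560),bool)
    for q,k in qs: 
        s=silhouettes(q,c)
        if len(s)>k and s[k]["conf"]>.3: m|=s[k]["region"]
    return m.astype(np.float32)
E
cat > a.py <<'E'
from h import *
V=[camera("top"),camera("side")]
bm=[(c,union(c,[("box",0),("lid",0),("lid_handle",0)])) for c in V]
g=atz(V[0],376,231,.05); print(g)
for a0 in(.1,.4): print(fit(boxmodel,bm,[g[0],g[1],-.17,a0],[.02,.02,.15,.2]))
sm=[]
for c in V:
    s=[r for r in silhouettes("reader",c)]
    m=union(c,[("stand",0)])
    t=proj(c,[*atz(V[0],198,237,.095)[:2],.13])
    k=min(s,key=lambda r:np.hypot(*(np.array([(r["bbox"][0]+r["bbox"][2])/2,(r["bbox"][1]+r["bbox"][3])/2])-t)))
    print(t,k["bbox"]); sm.append((c,np.maximum(m,k["region"])))
g=atz(V[0],198,237,.095)
for y in(0,.15): print(fit(standmodel,sm,[g[0],g[1],y,y],[.02,.02,.15,.2]))
for u,v in((172,281),(219,280)): print(atz(V[0],u,v,.15))
save(V[1],"read.png",(250,200,400,345),4)
E
python3 a.py
```

```text
[ 0.49292999 -0.20985048  0.05      ]
(array([ 0.49045525, -0.20874068, -0.29342975,  0.41254521]), np.float64(274.375), [np.float32(2827.0), np.float32(1977.0)])
(array([ 0.49050181, -0.20878305, -0.29349592,  0.40423888]), np.float64(270.6875), [np.float32(2827.0), np.float32(1977.0)])
[195.15153838 235.77885354] [184.0, 230.1, 203.1, 241.4]
[305.59656364 271.14053641] [301.2, 254.0, 313.4, 291.3]
(array([ 0.4811157 ,  0.23722291,  0.1360857 , -0.11864285]), np.float64(232.0), [np.float32(1439.0), np.float32(2754.0)])
(array([0.48167298, 0.23633145, 0.13313618, 0.1152766 ]), np.float64(250.625), [np.float32(1439.0), np.float32(2754.0)])
[0.37689498 0.27962734 0.15      ]
[0.37742891 0.17088465 0.15      ]
```

View pics/read.png

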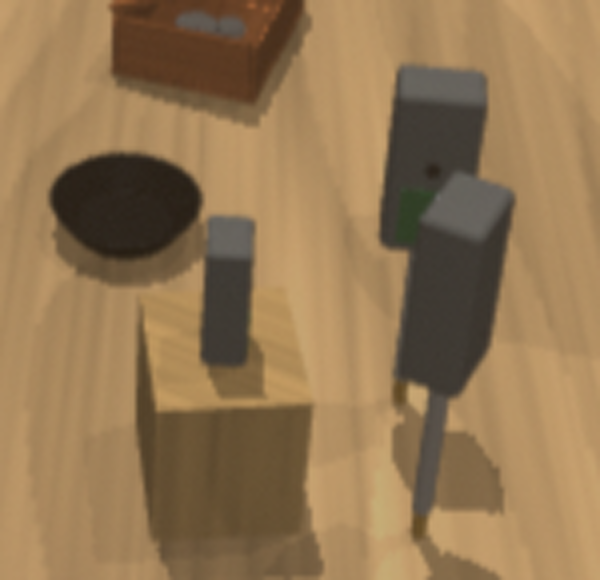

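The side crop confirms it: candidate A at crop (228,290) sits in the pale stand with the small handle. B and C, at crop (455,285) and (435,155), are larger look-alikes standing on the table. I'll move above the box next.

Emit:
drive_tool(increments=[[[25,19,3],[0,0,-5],1],[[25,19,3],[0,0,-5],1],[[25,19,3],[0,0,-5],1],[[25,19,3],[0,0,-5],1],[[25,19,3],[0,0,-5],1],[[25,19,3],[0,0,-5],1],[[25,19,2],[0,0,-3],1]])

```text
clock: 2.38
eef_pos: [0.3127, -0.347, 0.2518]
tool_rot: [0.989, -0.151, 0.0, 0.0]
ft_force: [0.2, 0.1, -0.2]
grip_width: 0.0853
grasp_force: 0.0
```

Emit:
drive_tool(increments=[[[25,19,0],[0,0,0],1],[[25,19,0],[0,0,0],1],[[25,19,0],[0,0,0],1],[[25,19,0],[0,0,0],1],[[25,19,0],[0,0,0],1],[[20,19,0],[0,0,0],1],[[0,0,0],[0,0,0],1],[[0,0,0],[0,0,0],1]])

```text
clock: 3.05
eef_pos: [0.4574, -0.2329, 0.251]
tool_rot: [0.989, -0.147, -0.0, 0.0]
ft_force: [-0.2, -0.1, 0.9]
grip_width: 0.0854
grasp_force: 0.0
```

```bash
cat >> h.py <<'E'
def wproj(c,P):
    q=np.atleast_2d(P)@c["view"][:3,:3].T+c["view"][:3,3]; r=np.hypot(q[:,0],q[:,1])+1e-12; th=np.arctan2(r,q[:,2])
    K=c["K"]; return np.c_[K[0,2]+K[0,0]*th*q[:,0]/r, K[1,2]+K[1,1]*th*q[:,1]/r]
def watz(c,u,v,z):
    K=c["K"]; d=np.array([(u-K[0,2])/K[0,0],(v-K[1,2])/K[1,1]]); th=np.hypot(*d)
    w=np.array([*(d/th*np.sin(th)),np.cos(th)]); R=c["view"][:3,:3]; o=-R.T@c["view"][:3,3]; w=R.T@w
    return o+w*(z-o[2])/w[2]
E
cat > b.py <<'E'
from h import *
o=get_obs(); print(o["clock"],o["eef_pos"],o["tool_rot"])
c=camera("wrist"); print(np.round(c["K"],1).tolist(), -c["view"][:3,:3].T@c["view"][:3,3], c["view"][:3,:3].round(2).tolist())
im=c["image"].copy()
for h in boxmodel([.4905,-.2088,-.293,.405]):
    for p in wproj(c,h): cv2.circle(im,(int(p[0]),int(p[1])),2,(0,255,0),-1)
c["image"]=im; save(c,"w1.png",s=1.4)
E
python3 b.py
```

```text
3.05 [ 0.45741396 -0.23291248  0.25099442] [ 9.89063439e-01 -1.47490406e-01 -3.05672745e-04  2.56452716e-05]
[[325.2, 0.0, 276.8], [0.0, 325.2, 210.4], [0.0, 0.0, 1.0]] [ 0.52932202 -0.25408828  0.39419301] [[-0.29, -0.96, 0.0], [-0.91, 0.28, 0.3], [-0.29, 0.09, -0.95]]
```

View pics/w1.png

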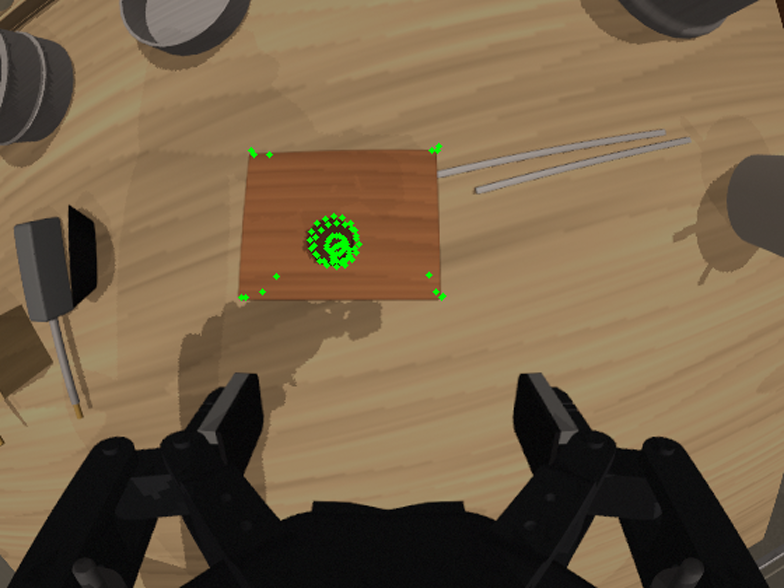

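The overlay from the fit matches the lid and the knob at (335,240). I'll refine it jointly with this view and compute the knob arc.

```bash
cat >> h.py <<'E'
_p=proj
def proj(c,p): return wproj(c,p)[0] if c.get("w") else _p(c,p)
def wcam(): c=camera("wrist"); c["w"]=1; return c
def knob(p): return T(lidframe(np.array([[-.08,0,.043]]),p[3]),*p[:3])[0]
E
cat > c.py <<'E'
from h import *
V=[camera("top"),camera("side"),wcam()]
bm=[(c,union(c,[("box",0),("lid",0),("lid_handle",0)])) for c in V]
p,f,_=fit(boxmodel,bm,[.49,-.209,-.293,.405],[.01,.01,.05,.1]); print(p,f)
p2,f,_=fit(boxmodel,bm[2:],p,[.01,.01,.05,.1]); print(p2,f)
np.save("box.npy",p)
o=get_obs(); k=knob(p); print("knob",k,knob(p2),"tcp-knob",o["eef_pos"]-k)
q=o["tool_rot"]; print("tool x ang deg",np.degrees(2*np.arctan2(q[1],q[0])))
E
python3 c.py
```

```text
[ 0.48970548 -0.20594673 -0.29036445  0.42371308] 1755.375
[ 0.48943753 -0.2056995  -0.29694732  0.44009105] 243.5
knob [ 0.48946966 -0.20587626  0.12258929] [ 0.49033821 -0.2059751   0.1234844 ] tcp-knob [-0.03294411 -0.02827266  0.12875636]
tool x ang deg -17.164819644519703
```

Emit:
drive_tool(increments=[[[16,13,-5],[0,0,0],1],[[17,13,-10],[0,0,0],1],[[0,0,-35],[0,0,0],1],[[0,0,-35],[0,0,0],1],[[0,0,-25],[0,0,0],1],[[0,0,0],[0,0,0],1]])

```text
clock: 4.2
eef_pos: [0.4857, -0.2061, 0.1356]
tool_rot: [0.989, -0.149, -0.006, -0.001]
ft_force: [-0.3, 0.6, -0.6]
grip_width: 0.0853
grasp_force: 0.0
```

```bash
cat > d.py <<'E'
from h import *
o=get_obs(); print(o["clock"],o["eef_pos"],o["ft_force"])
c=wcam(); r=sorted(silhouettes("lid_handle",c),key=lambda s:-s["conf"])
p=np.load("box.npy"); p[:]=[.4897,-.2062,-.294,.43]; np.save("box.npy",p)
im=c["image"].copy()
for h in boxmodel(p):
    for q in wproj(c,h): cv2.circle(im,(int(q[0]),int(q[1])),1,(0,255,0),-1)
c["image"]=im; save(c,"w2.png",s=1.2)
E
python3 d.py
```

```text
4.2 [ 0.48571716 -0.20608676  0.13559694] [-0.33746551  0.60570976 -0.60354752]
```

View pics/w2.png

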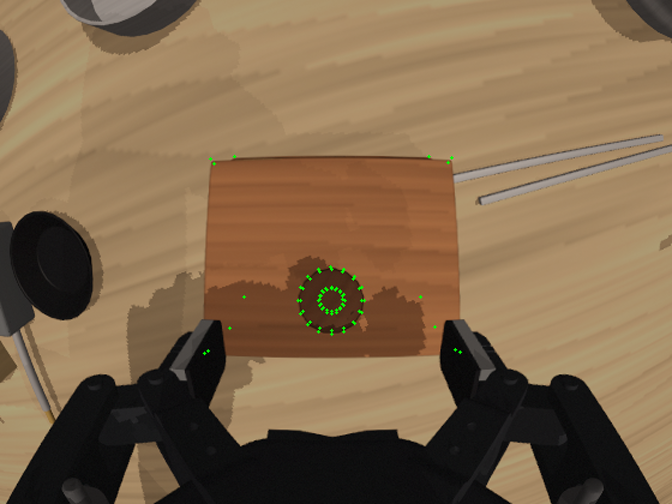

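The overlay lands exactly on the knob at (331,300), midway between the fingers. Next: go down and close.

Emit:
drive_tool(increments=[[[4,0,-17],[0,0,0],1],[[0,0,-17],[0,0,0],1],[[0,0,0],[0,0,0],1],[[0,0,0],[0,0,0],0.2],[[0,0,0],[0,0,0],0.1],[[0,0,0],[0,0,0],0],[[0,0,0],[0,0,0],0],[[0,0,0],[0,0,0],0]])

```text
clock: 4.97
eef_pos: [0.4941, -0.2079, 0.1084]
tool_rot: [0.989, -0.149, 0.001, -0.0]
ft_force: [-8.1, 4.2, 11.9]
grip_width: 0.026
grasp_force: 60.0
```

```bash
python3 - <<'E'
from h import *
p=np.load("box.npy"); a=np.linspace(p[3],1.57,16); K=np.array([knob([*p[:3],t]) for t in a])
print((np.diff(K,axis=0)*1000).round(1).tolist(), K[0],K[-1])
E
```

```text
[[5.4, -1.6, 4.0], [5.7, -1.7, 3.5], [5.9, -1.8, 3.0], [6.1, -1.9, 2.6], [6.3, -1.9, 2.1], [6.4, -1.9, 1.6], [6.5, -2.0, 1.1], [6.6, -2.0, 0.5], [6.6, -2.0, 0.0], [6.6, -2.0, -0.5], [6.5, -2.0, -1.0], [6.4, -1.9, -1.5], [6.3, -1.9, -2.1], [6.1, -1.9, -2.5], [5.9, -1.8, -3.0]] [ 0.48989925 -0.20626033  0.12293519] [ 0.58343407 -0.23458026  0.13053422]
```

Emit:
drive_tool(increments=[[[5.4,-1.6,4],[0,0,0],0],[[5.7,-1.7,3.5],[0,0,0],0],[[5.9,-1.8,3],[0,0,0],0],[[6.1,-1.9,2.6],[0,0,0],0],[[6.3,-1.9,2.1],[0,0,0],0],[[6.4,-1.9,1.6],[0,0,0],0]])

```text
clock: 5.47
eef_pos: [0.5272, -0.218, 0.1238]
tool_rot: [0.989, -0.149, -0.003, -0.001]
ft_force: [-5.6, 1.6, 2.2]
grip_width: 0.0252
grasp_force: 59.8
```

Emit:
drive_tool(increments=[[[6.5,-2,1.1],[0,0,0],0],[[6.6,-2,0.5],[0,0,0],0],[[6.6,-2,0],[0,0,0],0],[[6.6,-2,-0.5],[0,0,0],0],[[0,0,0],[0,0,0],0]])

```text
clock: 5.88
eef_pos: [0.556, -0.2267, 0.1253]
tool_rot: [0.989, -0.149, -0.001, -0.0]
ft_force: [-2.5, 1.9, 2.8]
grip_width: 0.0257
grasp_force: 60.0
```

```bash
python3 - <<'E'
from h import *
o=get_obs(); print(o["clock"],o["eef_pos"],o["ft_force"],o["ft_torque"])
p=np.load("box.npy")
c=camera("side"); m=union(c,[("lid",0)]); save(c,"s2.png",(230,120,400,270),4)
for a in np.arange(.4,1.8,.1):
    print(round(a,1),np.abs(rend(c,boxmodel([*p[:3],a])[1:])-m).sum(),end="; ")
E
```

```text
5.8833 [ 0.55603216 -0.22674635  0.12527868] [-2.54264563  1.91011913  2.79907564] [ 0.29008098  0.65750326 -0.09267317]
0.4 1022.0; 0.5 940.875; 0.6 800.75; 0.7 655.4375; 0.8 560.375; 0.9 461.0625; 1.0 326.3125; 1.1 168.375; 1.2 204.0625; 1.3 409.875; 1.4 538.1875; 1.5 639.0625; 1.6 741.9375; 1.7 831.5625;
```

View pics/s2.png

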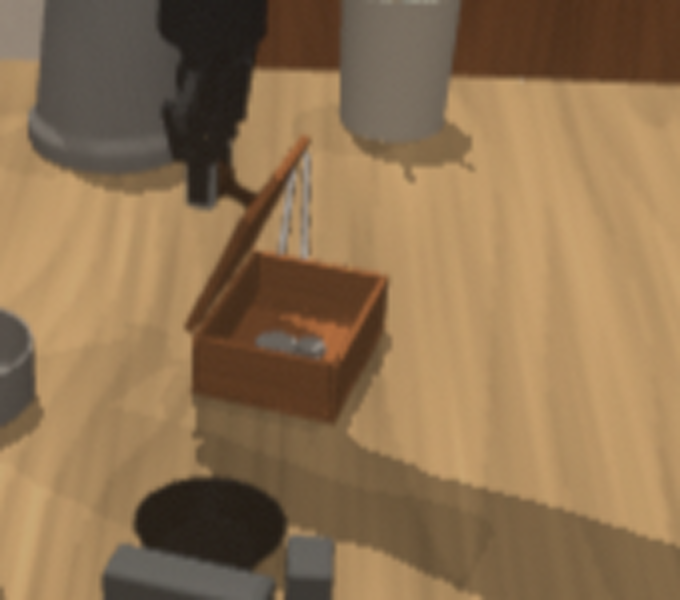

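The lid is at about 1.15 rad and the knob is still held (crop 235,185). I'll carry on along the arc.

Emit:
drive_tool(increments=[[[6.5,-2,-1],[0,0,0],0],[[6.4,-1.9,-1.5],[0,0,0],0],[[6.3,-1.9,-2.1],[0,0,0],0],[[6.1,-1.9,-2.5],[0,0,0],0],[[5.9,-1.8,-3],[0,0,0],0],[[0,0,0],[0,0,0],0],[[0,0,0],[0,0,0],0]])

```text
clock: 6.57
eef_pos: [0.5882, -0.2365, 0.115]
tool_rot: [0.989, -0.149, 0.001, 0.0]
ft_force: [0.2, 0.8, 2.7]
grip_width: 0.0255
grasp_force: 59.1
```

```bash
cat > e.py <<'E'
from h import *
o=get_obs(); print(o["clock"],o["eef_pos"],o["ft_force"])
p=np.load("box.npy")
for n in("side","top","wrist"):
    c=camera(n) if n!="wrist" else wcam()
    m=union(c,[("lid",0)])
    A=np.arange(1.3,1.85,.03)
    e=[np.abs(rend(c,boxmodel([*p[:3],a])[1:])-m).sum() for a in A]
    print(n,m.sum(),A[np.argmin(e)].round(2),np.round(e).astype(int).tolist())
E
python3 e.py
```

```text
6.5667 [ 0.58821937 -0.23654388  0.11503372] [0.23399054 0.79310889 2.70255932]
side 650.0 1.54 [409, 368, 328, 279, 242, 195, 154, 115, 112, 155, 203, 258, 306, 350, 387, 426, 471, 506, 543]
top 302.0 1.45 [810, 723, 636, 547, 525, 524, 526, 536, 546, 566, 646, 731, 803, 879, 953, 1024, 1093, 1163, 1233]
wrist 8278.0 1.84 [25328, 25184, 24908, 24607, 24122, 23602, 23013, 22350, 21897, 21680, 21410, 21132, 20726, 20218, 19427, 18716, 18359, 18094, 17734]
```

Emit:
drive_tool(increments=[[[3.8,-1.1,-2],[0,0,0],0],[[0,0,0],[0,0,0],0],[[0,0,0],[0,0,0],0.5],[[0,0,0],[0,0,0],0.9],[[0,0,0],[0,0,0],1],[[0,0,0],[0,0,0],1],[[0,0,25],[0,0,0],1],[[0,0,30],[0,0,0],1]])

```text
clock: 7.53
eef_pos: [0.5886, -0.2367, 0.1651]
tool_rot: [0.989, -0.149, -0.004, -0.001]
ft_force: [0.8, -0.2, 0.1]
grip_width: 0.0854
grasp_force: 0.0
```

Emit:
drive_tool(increments=[[[0,0,30],[0,0,0],1],[[-15,20,30],[0,0,0],1],[[-15,25,20],[0,0,0],1],[[-15,30,0],[0,0,0],1],[[-15,30,0],[0,0,0],1],[[0,0,0],[0,0,0],1],[[0,0,0],[0,0,0],1]])

```text
clock: 8.12
eef_pos: [0.5261, -0.1457, 0.2487]
tool_rot: [0.991, -0.137, 0.001, -0.006]
ft_force: [0.9, -0.2, 0.3]
grip_width: 0.0852
grasp_force: 0.0
```

```bash
sed -i 's/,"wrist"):/):/' e.py; python3 e.py; python3 - <<'E'
from h import *
p=np.load("box.npy"); pp=[*p[:3],1.55]
c=wcam()
for n,c in(("top",camera("top")),("wrist",c)):
    for s in silhouettes("coin",c)[:4]:
        b=s["bbox"]; u,v=(b[0]+b[2])/2,(b[1]+b[3])/2
        w=watz(c,u,v,.012) if n=="wrist" else atz(c,u,v,.012)
        print(n,s["conf"],b,w,"boxframe",Rz(p[2]).T@(w-[p[0],p[1],0]))
im=c["image"].copy()
for h in boxmodel(pp):
    for q in wproj(c,h): cv2.circle(im,(int(q[0]),int(q[1])),1,(0,255,0),-1)
c["image"]=im; save(c,"w3.png",s=1.4)
E
```

```text
8.1167 [ 0.52611848 -0.14569094  0.2487057 ] [ 0.92592313 -0.15022083  0.34112334]
side 695.0 1.57 [482, 444, 405, 352, 306, 245, 189, 131, 83, 79, 119, 178, 232, 287, 332, 376, 421, 456, 491]
top 246.0 1.39 [879, 796, 715, 640, 694, 786, 860, 952, 1028, 1107, 1192, 1274, 1345, 1420, 1491, 1565, 1636, 1708, 1780]
wrist 0.7 [332.7, 193.8, 351.0, 211.9] [ 0.47408325 -0.21147874  0.012     ] boxframe [-0.01341699 -0.00957771  0.012     ]
```

View pics/w3.png

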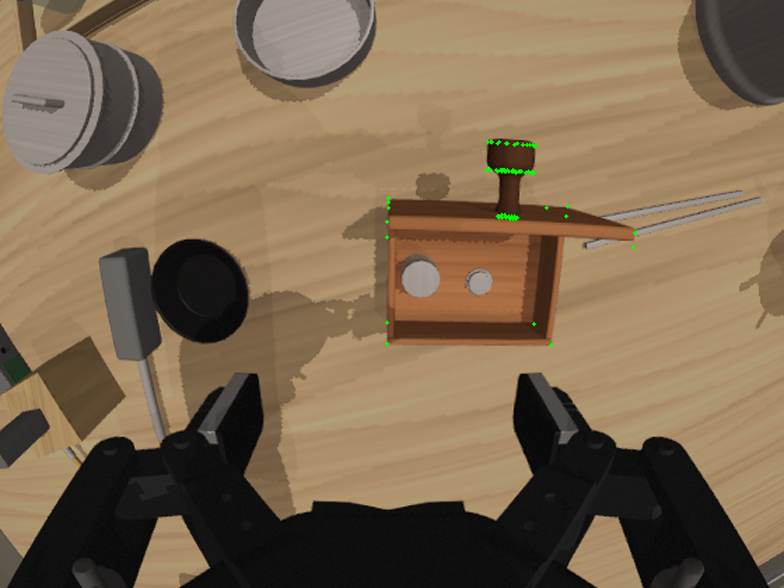

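The lid is at about 1.56 rad and upright. Box contents in the picture: jar cap at (420,278), coin at (480,282). Now to the stand, turning the fingers across the reader's x.

Emit:
drive_tool(increments=[[[-4,30,5],[0,0,-6.5],1],[[-4,30,5],[0,0,-6.5],1],[[-4,30,5],[0,0,-6.5],1],[[-4,30,5],[0,0,-6.5],1],[[-4,30,5],[0,0,-6.5],1],[[-4,30,5],[0,0,-6.5],1],[[-4,30,0],[0,0,-6.5],1],[[-4,30,0],[0,0,-6.5],1]])

```text
clock: 9.18
eef_pos: [0.3286, -0.1937, 0.279]
tool_rot: [0.921, -0.364, 0.048, -0.13]
ft_force: [-0.3, -1.2, -0.1]
grip_width: 0.0857
grasp_force: 0.0
```

Emit:
drive_tool(increments=[[[-4,30,0],[0,0,-6.5],0.8],[[-4,30,0],[0,0,-6.5],0.8],[[-4,30,0],[0,0,-6.5],0.8],[[0,30,0],[0,0,0],0.8],[[0,0,0],[0,0,0],0.8],[[0,0,0],[0,0,0],0.8]])

```text
clock: 9.68
eef_pos: [0.2238, -0.1436, 0.2797]
tool_rot: [0.865, -0.468, 0.084, -0.162]
ft_force: [0.2, -0.5, -0.1]
grip_width: 0.068
grasp_force: 0.0
```

```bash
cat > f.py <<'E'
from h import *
import sys
o=get_obs(); q=o["tool_rot"]; print(o["clock"],o["eef_pos"],np.degrees(2*np.arctan2(q[1],q[0])),o["joint_pos"].round(2))
c=wcam(); V=[camera("top"),camera("side"),c]; V=[c] if len(sys.argv)>2 else [V[1],c]
sm=[];rm=[]
for c in V:
    t=proj(c,[.4815,.237,.13])
    k=min(silhouettes("reader",c),key=lambda r:np.hypot(*(np.array([(r["bbox"][0]+r["bbox"][2])/2,(r["bbox"][1]+r["bbox"][3])/2])-t)))
    print(t,k["bbox"],k["conf"]); rm.append((c,k["region"].astype(np.float32)))
    sm.append((c,np.maximum(union(c,[("stand",0)]),k["region"])))
for r0 in(-.12,.1):
    p,f,_=fit(standmodel,sm[-1:],[.4815,.237,.134,r0],[.01,.01,.05,.1]); print("stand",p,f)
    p,f,_=fit(lambda p:standmodel([p[0],p[1],0,p[2]])[1:],rm[-1:],[.4815,.237,r0],[.01,.01,.1]); print("reader",p,f)
im=c["image"].copy()
for h in standmodel([p[0],p[1],.134,p[2]]):
    for q in wproj(c,h): cv2.circle(im,(int(q[0]),int(q[1])),1,(0,255,0),-1)
c["image"]=im; save(c,sys.argv[1],s=1.4)
E
python3 f.py w4.png
```

```text
9.6833 [ 0.2237681  -0.1435889   0.27973512] -56.84209949358633 [-0.99 -0.3  -0.44  1.43  0.37  3.14]
[305.89367248 273.03221923] [301.4, 253.3, 314.5, 291.8] 0.65
[ 81.29071091 273.14578691] [65.6, 255.7, 98.6, 292.4] 0.82
stand [ 0.48131429  0.23862963  0.15981545 -0.14530085] 138.625
reader [ 0.48147363  0.2387482  -0.14665897] 78.125
stand [ 0.48150404  0.23898424  0.17040156 -0.16012607] 141.6875
reader [ 0.4807299   0.23768908 -0.1656461 ] 77.4375
```

View pics/w4.png

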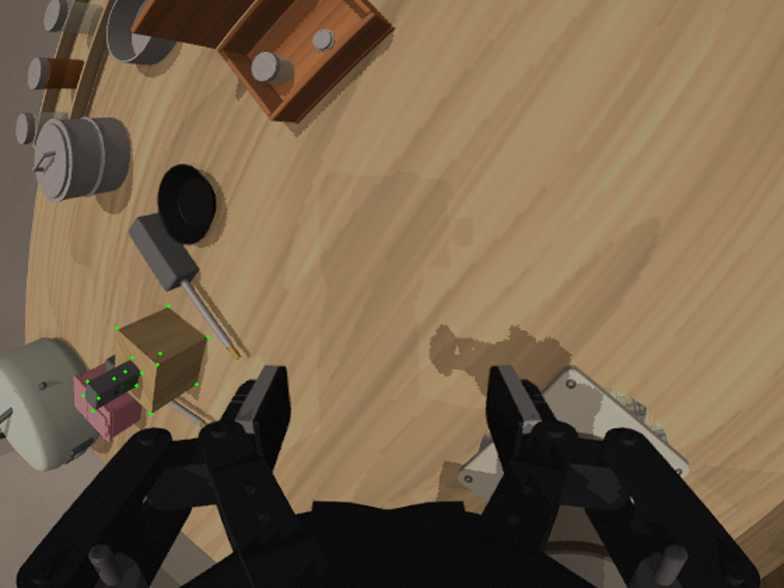

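The wrist joint hit its limit because I picked the wrong half-turn, which left the tool tilted. Nothing was touched. I'll straighten up and use the other half-turn (tool x at about +81°).

```bash
cat > g.py <<'E'
from h import *
from scipy.spatial.transform import Rotation as R
import sys
th=np.radians(float(sys.argv[1])); o=get_obs()
D=R.from_quat([np.cos(th/2),np.sin(th/2),0,0]); C=R.from_quat(o["tool_rot"])
print(np.degrees((D*C.inv()).as_rotvec()),o["eef_pos"],o["joint_pos"].round(2))
E
python3 g.py -17; python3 g.py 10; python3 g.py 81
```

```text
[-17.47183337  12.4128873   39.23925282] [ 0.22474927 -0.14362134  0.27924624] [-0.99 -0.29 -0.44  1.43  0.37  3.14]
[-20.62975385   8.28973737  65.9080023 ] [ 0.22474927 -0.14362134  0.27924624] [-0.99 -0.29 -0.44  1.43  0.37  3.14]
[-26.23850505  -6.35166925 135.77668811] [ 0.22474927 -0.14362134  0.27924624] [-0.99 -0.29 -0.44  1.43  0.37  3.14]
```

Emit:
drive_tool(increments=[[[20,-5,0],[-2.5,1.8,5.6],0.8],[[20,0,0],[-2.5,1.8,5.6],0.8],[[20,5,0],[-2.5,1.8,5.6],0.8],[[20,10,0],[-2.5,1.8,5.6],0.8],[[20,10,0],[-2.5,1.8,5.6],0.8],[[20,10,0],[-2.5,1.8,5.6],0.8],[[20,10,0],[-2.5,1.6,5.6],0.8]])

```text
clock: 10.62
eef_pos: [0.3597, -0.1102, 0.2792]
tool_rot: [0.99, -0.142, 0.0, -0.002]
ft_force: [0.7, -0.7, 0.3]
grip_width: 0.0688
grasp_force: 0.0
```

```bash
python3 g.py 81
```

```text
[-0.23144292 -0.14400951 97.28958263] [ 0.35967204 -0.11015893  0.27918562] [-0.3  -0.02 -0.17  1.42  0.    3.13]
```

Emit:
drive_tool(increments=[[[8,21,0],[0,0,6.5],0.8],[[8,21,0],[0,0,6.5],0.8],[[8,21,0],[0,0,6.5],0.8],[[8,21,0],[0,0,6.5],0.8],[[8,21,0],[0,0,6.5],0.8],[[8,21,0],[0,0,6.5],0.8],[[8,21,0],[0,0,6.5],0.8],[[8,21,0],[0,0,6.5],0.8]])

```text
clock: 11.28
eef_pos: [0.4224, 0.0587, 0.2788]
tool_rot: [0.952, 0.307, -0.001, -0.003]
ft_force: [0.0, -0.2, 0.5]
grip_width: 0.0682
grasp_force: 0.0
```

Emit:
drive_tool(increments=[[[8,21,0],[0,0,6.5],0.8],[[8,21,0],[0,0,6.5],0.8],[[8,21,0],[0,0,6.5],0.8],[[8,21,0],[0,0,6.5],0.8],[[8,21,0],[0,0,6.5],0.8],[[8,21,0],[0,0,6.5],0.8],[[0,0,0],[0,0,6.3],0.8],[[0,0,0],[0,0,0],0.8]])

```text
clock: 11.95
eef_pos: [0.4701, 0.1847, 0.2781]
tool_rot: [0.761, 0.649, -0.003, -0.003]
ft_force: [-1.0, 0.4, -0.4]
grip_width: 0.0679
grasp_force: 0.0
```

```bash
python3 f.py w5.png; python3 g.py 81
```

```text
11.95 [0.47011564 0.18473155 0.27808598] 80.9376849415317 [0.37 0.24 0.13 1.46 0.   2.1 ]
[305.89367248 273.03221923] [299.4, 254.0, 314.8, 290.7] 0.82
[283.01290293 137.98238504] [268.5, 114.5, 303.4, 161.6] 0.89
stand [ 0.48122347  0.23825939  0.13635809 -0.08629557] 129.25
reader [ 0.48109342  0.23870693 -0.02871298] 97.0
stand [0.48122347 0.23825939 0.13635809 0.13370443] 129.25
reader [ 0.48114937  0.23827271 -0.03673674] 98.75
[-0.1052732  -0.36526616  0.42939195] [0.46980838 0.18253886 0.27954988] [0.37 0.24 0.13 1.46 0.   2.1 ]
```

View pics/w5.png

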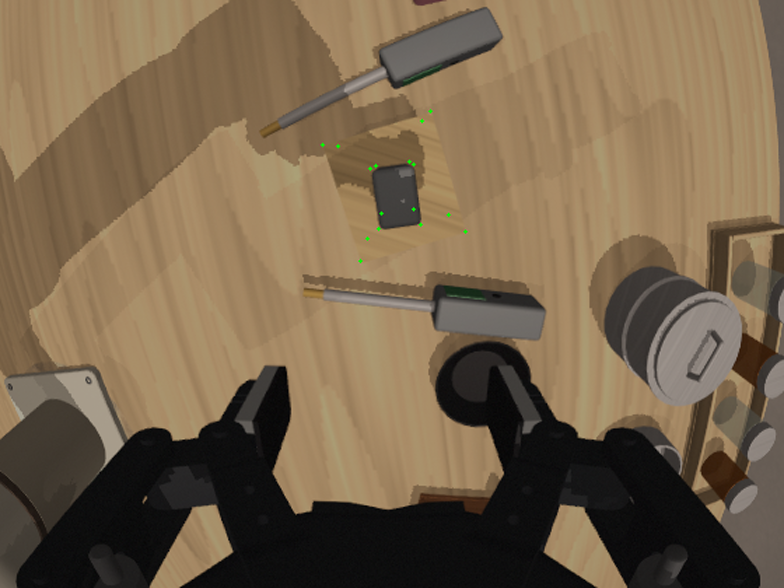

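Picture w5: the stand reader A is at (397,195). The look-alikes have tips at (268,130) and (308,293) and handles at (440,45) and (490,312), and they appear inclined. I'll triangulate their clearance before descending.

```bash
python3 - <<'E'
from h import *
s=camera("side"); w=wcam()
def tri(us,uw):
    o1,d1=ray(s,*us); d1/=np.linalg.norm(d1)
    a=watz(w,*uw,0); R=w["view"][:3,:3]; o2=-R.T@w["view"][:3,3]; d2=a-o2; d2/=np.linalg.norm(d2)
    A=np.c_[d1,-d2]; k=np.linalg.lstsq(A,o2-o1,rcond=None)[0]; P,Q=o1+k[0]*d1,o2+k[1]*d2
    return ((P+Q)/2).round(3),np.linalg.norm(P-Q).round(3)
print("B tip",tri((355,332),(191,94)),"B top",tri((369,250),(352,20)))
print("C tip",tri((349.5,299.5),(219,209)),"C top",tri((360,220.5),(386,225)))
for p in([.377,.28,0],[.377,.28,.2],[.377,.17,0],[.377,.17,.2]): print(p,wproj(w,p)*1.4,proj(s,p))
print("stand reader",[ (wproj(w,[.481,.238,z])*1.4).round() for z in(.095,.17)])
for q in silhouettes("reader",w): print(q["conf"],q["bbox"])
E
```

```text
B tip (array([0.379, 0.3  , 0.033]), np.float64(0.006)) B top (array([0.449, 0.314, 0.286]), np.float64(0.144))
C tip (array([ 0.369,  0.133, -0.037]), np.float64(0.003)) C top (array([0.449, 0.258, 0.326]), np.float64(0.134))
[0.377, 0.28, 0] [[275.59713812 155.16382465]] [352.00280727 335.63241367]
[0.377, 0.28, 0.2] [[183.16085288 158.50151159]] [363.14670993 262.42305071]
[0.377, 0.17, 0] [[298.39059096 267.14639737]] [348.22784607 299.06695454]
[0.377, 0.17, 0.2] [[231.70960442 353.59434487]] [357.85940772 228.77646481]
stand reader [array([[394., 185.]]), array([[395., 193.]])]
0.75 [217.1, 200.9, 394.5, 241.6]
0.72 [266.8, 116.0, 299.2, 161.0]
0.55 [187.3, 5.2, 352.5, 98.4]
```

The calibration is consistent for the upright reader A. The look-alikes have toppled on their own since the first pictures (the arm was never near them) and now lie low, well clear of the gripper. I'll align over A (yaw about -2°) and descend.

Emit:
drive_tool(increments=[[[4,18,0],[0,0,2.5],0.8],[[4,19,0],[0,0,2.5],0.8],[[3,19,0],[0,0,2.5],0.8],[[0,0,-30],[0,0,0],0.8],[[0,0,-30],[0,0,0],0.8],[[0,0,0],[0,0,0],0.8]])

```text
clock: 12.95
eef_pos: [0.4773, 0.2375, 0.2134]
tool_rot: [0.718, 0.696, -0.008, -0.004]
ft_force: [-0.8, -0.5, -1.8]
grip_width: 0.0682
grasp_force: 0.0
```

```bash
sed -i 's/c\["image"\]=im; save.*//' f.py; python3 f.py x; python3 g.py 88
```

```text
12.95 [0.47728796 0.23748841 0.21343185] 88.1761786632871 [0.46 0.33 0.08 1.34 0.   2.06]
[305.89367248 273.03221923] [301.4, 253.6, 315.6, 289.4] 0.73
[286.1711338  218.43719687] [266.7, 187.1, 308.0, 261.6] 0.68
stand [ 0.48129796  0.23853518  0.14416976 -0.10169678] 383.375
reader [ 0.48085125  0.23890293 -0.04173418] 232.5
stand [0.48121587 0.23864864 0.15052633 0.02169649] 393.25
reader [ 0.48087055  0.23835775 -0.05106663] 233.3125
[-0.15494337 -0.1817541  -0.14369545] [0.48204402 0.23936622 0.22153748] [0.46 0.32 0.09 1.34 0.   2.06]
```

Emit:
drive_tool(increments=[[[-1,-1,-30],[0,0,-0.7],0.8],[[0,0,-30],[0,0,0],0.8],[[0,0,-25],[0,0,0],0.8],[[0,0,-12],[0,0,0],0.8],[[0,0,0],[0,0,0],0.8],[[0,0,0],[0,0,0],0.8]])

```text
clock: 13.8
eef_pos: [0.4802, 0.238, 0.123]
tool_rot: [0.723, 0.691, -0.002, -0.003]
ft_force: [0.4, 0.9, 0.4]
grip_width: 0.0684
grasp_force: 0.0
```

Emit:
drive_tool(increments=[[[0,0,0],[0,0,0],0.4],[[0,0,0],[0,0,0],0.2],[[0,0,0],[0,0,0],0],[[0,0,0],[0,0,0],0],[[0,0,0],[0,0,0],0]])

```text
clock: 14.22
eef_pos: [0.4808, 0.2385, 0.1238]
tool_rot: [0.723, 0.691, -0.001, -0.002]
ft_force: [0.9, -0.4, 5.1]
grip_width: 0.0235
grasp_force: 58.4
```

Emit:
drive_tool(increments=[[[0,0,10],[0,0,0],0],[[0,0,20],[0,0,0],0],[[0,0,25],[0,0,0],0],[[0,0,25],[0,0,0],0],[[0,0,25],[0,0,0],0],[[0,0,15],[0,0,0],0],[[0,0,10],[0,0,0],0],[[0,0,0],[0,0,0],0]])

```text
clock: 14.88
eef_pos: [0.4807, 0.2384, 0.2549]
tool_rot: [0.723, 0.691, -0.0, -0.002]
ft_force: [0.9, -0.2, -0.8]
grip_width: 0.0234
grasp_force: 60.0
```

```bash
python3 - <<'E'
from h import *
o=get_obs(); print(o["eef_pos"],o["ft_force"],o["grip_width"])
c=camera("side")
for s in silhouettes("reader",c): print(s["conf"],s["bbox"])
x,y,z=o["eef_pos"]; d=z-.1238
for p in ([x,y,.02+d-.014],[x,y,.095+d],[x,y,.17+d]): print(proj(c,p))
E
python3 g.py 163.2
```

```text
[0.48071569 0.23842557 0.25490841] [ 0.93549558 -0.15139909 -0.7912719 ] 0.02336340757002466
0.84 [243.3, 333.2, 357.2, 362.3]
0.57 [305.7, 198.1, 320.2, 269.7]
0.55 [254.7, 253.6, 338.6, 289.2]
[306.44786616 270.85262756]
[308.77307653 235.63962407]
[310.93983308 202.82624645]
[ 0.26661071 -0.39219871 75.7306404 ] [0.47950582 0.23783953 0.25178859] [0.46 0.31 0.15 1.42 0.   2.07]
```

Emit:
drive_tool(increments=[[[0,-25,0],[0,0,4],0],[[0,-30,0],[0,0,5],0],[[0,-30,0],[0,0,5],0],[[0,-30,0],[0,0,5],0],[[0,-30,0],[0,0,5],0],[[0,-30,0],[0,0,5],0],[[0,-30,0],[0,0,5],0],[[0,-30,0],[0,0,5],0]])

```text
clock: 15.65
eef_pos: [0.4784, 0.0016, 0.2504]
tool_rot: [0.448, 0.894, -0.004, -0.004]
ft_force: [0.8, 0.9, -2.1]
grip_width: 0.023
grasp_force: 59.8
```

Emit:
drive_tool(increments=[[[0,-30,0],[0,0,5],0],[[0,-30,0],[0,0,5],0],[[0,-30,0],[0,0,5],0],[[0,-30,0],[0,0,5],0],[[-2,-25,0],[0,0,5],0],[[-2,-20,0],[0,0,5],0],[[-1,-15,0],[0,0,4],0],[[0,0,0],[0,0,4],0]])

```text
clock: 16.32
eef_pos: [0.4734, -0.1795, 0.2501]
tool_rot: [0.135, 0.991, -0.003, -0.003]
ft_force: [0.9, -0.6, -1.8]
grip_width: 0.0234
grasp_force: 60.0
```

```bash
cat > k.py <<'E'
from h import *
p=np.load("box.npy"); o=get_obs(); print(o["clock"],o["eef_pos"],o["ft_force"],o["grip_width"])
w=wcam()
for n,c in(("wrist",w),("top",camera("top")),("side",camera("side"))):
    for q in("coin","jar"):
      for s in silhouettes(q,c)[:2]:
        u,v=[np.mean(t) for t in np.nonzero(s["region"])[::-1]]; z=.010 if q=="coin" else .04
        x=watz(c,u,v,z) if n=="wrist" else atz(c,u,v,z)
        print(n,q,round(s["conf"],2),np.round(s["bbox"]),x.round(4),"box",(Rz(p[2]).T@(x-[p[0],p[1],0])).round(4))
E
python3 k.py; python3 g.py 163.2
```

```text
16.3167 [ 0.47339274 -0.17948168  0.25008561] [ 0.87179341 -0.57955475 -1.78105132] 0.02342463451420176
wrist coin 0.66 [243. 175. 260. 196.] [ 0.4746 -0.2121  0.01  ] box [-0.0127 -0.01    0.01  ]
wrist coin 0.64 [450. 280. 533. 361.] [0.8055 0.1167 0.01  ] box [0.2087 0.4006 0.01  ]
wrist jar 0.95 [285. 182. 315. 216.] [ 0.4979 -0.1637  0.04  ] box [-0.0045  0.043   0.04  ]
top jar 0.46 [353. 226. 363. 234.] [ 0.4967 -0.1609  0.04  ] box [-0.0065  0.0453  0.04  ]
[ 0.3581269  -0.15635225 -1.2966294 ] [ 0.47489028 -0.17645695  0.25226825] [-0.35  0.25  0.07  1.39 -0.01 -0.08]
```

Emit:
drive_tool(increments=[[[0,-18,0],[0.3,-0.1,-1.3],0],[[-0.5,-17.5,-10],[0,0,0],0],[[0,0,-25],[0,0,0],0],[[0,0,-25],[0,0,0],0],[[0,0,-25],[0,0,0],0],[[0,0,0],[0,0,0],0],[[0,0,0],[0,0,0],0]])

```text
clock: 17.35
eef_pos: [0.4733, -0.2118, 0.1665]
tool_rot: [0.146, 0.989, -0.0, -0.002]
ft_force: [0.4, -1.1, -0.7]
grip_width: 0.0236
grasp_force: 59.8
```

```bash
python3 k.py; python3 g.py 163.2; python3 - <<'E'
from h import *
o=get_obs(); x,y,z=o["eef_pos"]; d=z-.1238
c=wcam(); print("tip px",wproj(c,[x,y,.006+d]),"coin",wproj(c,[.4745,-.212,.012]))
s=camera("side"); print("tip",proj(s,[x,y,.006+d]),"coin",proj(s,[.4745,-.212,.012]))
l,t=(190,120); im=np.hstack([cv2.resize(a,(396,480),interpolation=2) for a in (c["image"][110:290,200:348+1],s["image"][140:260,260:359])])
cv2.imwrite("pics/pre.png",im[:,:,::-1])
E
```

```text
17.35 [ 0.47333517 -0.21175999  0.1664898 ] [ 0.3888376  -1.11266651 -0.66694829] 0.02359438224118869
wrist coin 0.61 [263. 184. 289. 206.] [ 0.4739 -0.2121  0.01  ] box [-0.0134 -0.0102  0.01  ]
wrist coin 0.61 [362. 343. 407. 405.] [ 0.755  -0.1452  0.01  ] box [0.2362 0.1353 0.01  ]
wrist jar 0.92 [317. 191. 356. 233.] [ 0.4971 -0.1649  0.04  ] box [-0.0049  0.0417  0.04  ]
top coin 0.47 [371. 232. 378. 246.] [ 0.4758 -0.2132  0.01  ] box [-0.0112 -0.0107  0.01  ]
side coin 0.3 [180. 247. 227. 277.] [0.7285 0.0858 0.01  ] box [0.144  0.3487 0.01  ]
[0.09893404 0.03190035 0.0294172 ] [ 0.47476292 -0.21266565  0.16818151] [-0.42  0.32 -0.06  1.19 -0.   -0.13]
tip px [[276.412299   205.60961698]] coin [[277.13577793 193.58843909]]
tip [307.58094753 194.24955663] coin [307.00720595 205.26813512]
```

View pics/pre.png

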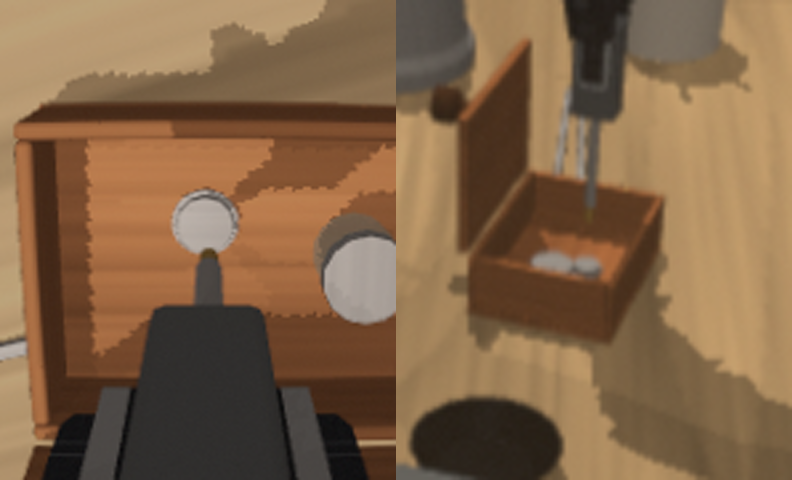

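The last picture shows the tip at left crop (208,252) just in front of the coin (206,225), at a height where it should land on the centre. The side view agrees: tip column 589, coin column 587. The lid is upright. Going down.

Emit:
drive_tool(increments=[[[-0.3,0.5,-15],[0,0,0],0],[[0,0,-13],[0,0,0],0],[[0,0,-8],[0,0,0],0],[[0,0,0],[0,0,0],0],[[0,0,0],[0,0,0],0],[[0,0,0],[0,0,0],0],[[0,0,0],[0,0,0],0]])

```text
clock: 18.48
eef_pos: [0.4745, -0.2122, 0.1321]
tool_rot: [0.146, 0.989, -0.001, 0.0]
ft_force: [0.3, 0.0, -1.2]
grip_width: 0.0233
grasp_force: 60.0
```

```bash
python3 - <<'E'
from h import *
c=wcam(); o=get_obs(); print(o["eef_pos"],o["ft_force"]); c=camera("side"); o=get_obs(); print(o["eef_pos"],o["ft_force"])
E
```

```text
[ 0.47453207 -0.21222131  0.13212765] [ 0.42945685 -0.13233623 -2.20016833]
[ 0.47445905 -0.21218481  0.13204556] [-0.25576294 -0.39249792 -1.14835527]
```

Emit:
drive_tool(increments=[[[0,0,-3],[0,0,0],0],[[0,0,-3],[0,0,0],0],[[0,0,-2.2],[0,0,0],0],[[0,0,0],[0,0,0],0],[[0,0,0],[0,0,0],0],[[0,0,0],[0,0,0],0],[[0,0,0],[0,0,0],0],[[0,0,0],[0,0,0],0]])

```text
clock: 19.25
eef_pos: [0.4746, -0.2122, 0.1236]
tool_rot: [0.146, 0.989, -0.001, 0.0]
ft_force: [0.9, -0.8, 1.8]
grip_width: 0.0234
grasp_force: 60.3
```

```bash
cat > m.py <<'E'
from h import *
F=[];P=[]
for i in range(12): camera("side"); o=get_obs(); F.append(o["ft_force"]);P.append(o["eef_pos"])
print(o["clock"],np.mean(P,0).round(4),np.mean(F,0).round(2),np.std(F,0).round(2))
E
python3 m.py; python3 e.py; python3 g.py 163.2
```

```text
19.85 [ 0.4744 -0.2122  0.1234] [ 2.04 -0.83  1.6 ] [0.46 0.4  0.34]
19.85 [ 0.47419944 -0.21207895  0.12325045] [ 2.10405607 -0.74295605  1.20017216]
side 611.0 1.54 [447, 412, 376, 328, 289, 238, 193, 155, 133, 146, 174, 225, 276, 324, 365, 405, 449, 483, 518]
top 600.0 1.6 [860, 783, 703, 606, 566, 535, 508, 477, 448, 424, 403, 462, 537, 618, 698, 773, 844, 910, 972]
[ 0.06706282 -0.0408798   0.03114686] [ 0.47408655 -0.21202294  0.12318334] [-0.42  0.35 -0.14  1.08 -0.   -0.13]
```

Emit:
drive_tool(increments=[[[0,0,0.4],[0,0,0],0],[[0,0,0],[0,0,0],0],[[0,0,0],[0,0,0],0],[[0,0,0],[0,0,0],0]])

```text
clock: 20.38
eef_pos: [0.474, -0.212, 0.1235]
tool_rot: [0.146, 0.989, -0.001, -0.0]
ft_force: [1.7, -0.2, 2.1]
grip_width: 0.0237
grasp_force: 60.3
```

```bash
python3 m.py; python3 m.py; python3 g.py 163.2
```

```text
20.9833 [ 0.474  -0.212   0.1236] [ 1.93 -0.77  1.76] [0.53 0.46 0.41]
21.5833 [ 0.474  -0.212   0.1236] [ 1.98 -0.76  1.82] [0.51 0.36 0.35]
[ 0.05886837 -0.04923478  0.03069601] [ 0.47401311 -0.21197854  0.12356971] [-0.42  0.35 -0.13  1.09 -0.   -0.13]
```

The pose is stable and upright, with about 3 N of push, which is half travel. Handing in.

```bash
python3 -c "
from workcell import job_done; print(job_done())"
```

```text
the job is handed in; nothing more can be done
None
```

I handed the job in at about 21.6 s with the lid standing at about 1.55 rad and the reader held upright, its tip on the middle of the coin at about 3 N (roughly half way in); the two look-alike readers toppled early in the run without the arm going near them, and I left them where they fell.

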